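# Find the burr tins that are full

### The arm

A 6-joint arm with a two-finger parallel gripper is mounted at the origin on the work surface. World frame = base frame: x ahead of the robot, y to its left, z up, the work surface at z = 0. Lengths are in m, angles in degrees, forces in N, time in s.
With the tool pointing down it reaches from about 0.35 to 0.875 m from the base axis. Payload 4.2 kg.
Tool frame: the origin (TCP) lies midway between the tips of the shut fingers; the grasp point (between the pads) lies 19 mm behind it; z points along the fingers, y is the line along which they close (so a half turn about z gives the same grasp; the last joint's range is limited). The gripper opens to 87 mm and grips with 3 to 60 N. Pads are 19 mm wide; open, the fingers measure 117 mm over their backs; the gripper's body (75 mm by 190 mm) begins 51 mm behind the grasp point.
Start: joints at [84.718, 22.042, 0.453, 0, -68.411, -14.817], TCP at [0.215, 0.587, 0.223] pointing down, gripper open.
Joint ranges: [-179.83, 179.83], [-69.29, 118.12], [-61.27, 80.66], [-181.25, 117.63], [-171.15, -9.14], [-177.46, 177.46]. Speed limits (degrees/s): [159.86, 159.86, 180, 180, 180, 180].

### API

Orientations are given as a 3x3 rotation matrix whose columns are the frame's x, y, z axes.
In Python, from station import r, cams gives the robot as it stands.
- The arm moves only by the tool play_rows, never from a script. Its argument "commands" is text: rows parted by semicolons, each of 6 numbers parted by spaces: the shift along the world's x, y, z normalised to -1 to 1, where 1 is 30 mm, then the turn, a rotation vector about the world's x, y, z normalised to -1 to 1, where 1 is 0.15 rad. A call has 1 to 20 rows; each row shifts and turns the commanded pose from where the row before left it; what a row does not reach is not made up. A row lasts 1/10 s, in which the tool goes at most 50 mm and 8.59 degrees, less where a joint would pass 70% of its speed; a pose out of reach is approached as far as the arm can. A call with a number of a shift or a turn outside -1 to 1 is refused whole. A call with a gripper value outside its range is refused whole. "grip" is the finger opening in mm, from 0 to 87, set as the call begins (left out, the last holds). The fingers move at their own pace and stop on an object; the grip force is fixed at half the most. Time passes only in rows, so rows that do not move let the fingers close. It gives the time, the measured TCP pose, the force, the opening and the grip force at its end, in the units of the state.
- r.sense(): the state, without advancing time (a new reading comes with each control period).
- cams.capture(name): name is "scene" or "top" or "wrist"; returns (picture, depth): 480x640x3 uint8, blue, green, red; 480x640 float32, m along the optical axis (not along the pixel's ray), 0 where there is no reading.
- cams.camera_info(name): a dict with "mtx" (3x3 intrinsics, pixels), "R" (3x3) and "t" (3): a world point X has camera coordinates R X + t. Camera axes: x right, y down, z forward; pixel columns grow to the right and rows downward; lengths in m; the calibration is good to about 2 mm. The wrist camera is an equidistant fisheye: a pixel r from the principal point sees the ray r / f radians off the axis. A picture is of the moment at which its call begins: read the wrist's pose just before it. camera_info takes no time and is no camera call; for the wrist camera it gives the pose at the moment of the call.
- r.finish_job(): hands the job in; it is judged then, once.
The state is a dict: "time_s": time; "joints": joint angles; "joint_velocities": joint speeds; "effort": joint torques, N m; "tcp_pos": TCP position; "ee_rot": TCP orientation; "wrist_force": force on the tool from outside, world axes, zero at the start; "moment": the same for the moment, N m; "gripper_width": opening from 0.0 (shut) to 1.0 (fully open); "gripper_force": force on a finger pad.
Only numpy, scipy, OpenCV 4.12 (cv2) and the standard library are available. Lean on these libraries where they do the work, as an engineer would, in place of code of your own. Each camera call takes 0.05 s, during which the arm holds its last target. There are 200 camera calls.

### The job

Four look-alike closed tins stand on the rubber mat: at least one holds a heavy set of spare steel grinder burrs and at least one is empty, and only their weight tells which. Lift them to feel it; stand every full tin upright inside the wooden tray, flat on its floor and side by side, and set each empty one back upright on the mat where it stood. Set the tins down without dropping or tipping them, and leave the cup, the clear tube and the milk jug alone.

Things in the scene. Friction and masses are not known exactly. Their poses are not given: they have to be found in the camera images.
- tin_a_mid (a point): one of four identical closed cylindrical tins (black, aluminium lid screwed shut, thin brass stripe near the foot), 60 mm diameter, 62 mm tall, standing upright on the rubber mat; this point is its centre, 31 mm above its underside; z along its axis. Steel burrs or nothing but a light spacer inside, loose: an empty tin weighs about 0.1 kg in all, a full one 0.35 to 0.55 kg. The letter says nothing about the contents
- tin_b_mid (a point): one of four identical closed cylindrical tins (black, aluminium lid screwed shut, thin brass stripe near the foot), 60 mm diameter, 62 mm tall, standing upright on the rubber mat; this point is its centre, 31 mm above its underside; z along its axis. Steel burrs or nothing but a light spacer inside, loose: an empty tin weighs about 0.1 kg in all, a full one 0.35 to 0.55 kg. The letter says nothing about the contents
- tin_c_mid (a point): one of four identical closed cylindrical tins (black, aluminium lid screwed shut, thin brass stripe near the foot), 60 mm diameter, 62 mm tall, standing upright on the rubber mat; this point is its centre, 31 mm above its underside; z along its axis. Steel burrs or nothing but a light spacer inside, loose: an empty tin weighs about 0.1 kg in all, a full one 0.35 to 0.55 kg. The letter says nothing about the contents
- tin_d_mid (a point): one of four identical closed cylindrical tins (black, aluminium lid screwed shut, thin brass stripe near the foot), 60 mm diameter, 62 mm tall, standing upright on the rubber mat; this point is its centre, 31 mm above its underside; z along its axis. Steel burrs or nothing but a light spacer inside, loose: an empty tin weighs about 0.1 kg in all, a full one 0.35 to 0.55 kg. The letter says nothing about the contents
- tray: shallow wooden tray fixed to the counter, 300 mm along its own x, 140 mm along its own y, 12 mm tall with walls and floor 5 mm thick (floor 5 mm above the counter, inside 290 by 130 mm: room for three tins in a row along x, 88 mm apart); origin at the centre of its underside, z up
- mat: flat grey rubber bar mat fixed to the counter, on which the tins start; 340 by 380 mm, 4 mm thick; origin at the centre of its underside, z up
- cup: white ceramic espresso cup, 64 mm across, 60 mm tall; a bystander; origin at the centre of its underside, z up
- tube: clear acrylic dosing tube standing upright, 58 mm across, 70 mm tall; a bystander; origin at the centre of its underside, z up
- jug: small steel milk jug with a handle, 72 mm across, 75 mm tall; a bystander; origin at the centre of its underside, z up
There are look-alikes about, which are no part of the job. Leave any blue or purple look-alike of the part that bears tin_d_mid alone.

How it is judged:
By the outcome, as a careful person would: the job done as asked, in the order asked, and still so for the second after the job is handed in, with the robot touching nothing.
It also fails if it takes over 64 s, if anything falls off the work surface, if the arm or the gripper's body presses on something with over 40 N, if the wrist force passes 120 N, or if a joint passes its speed limit or range.

## Working session

There is one attempt and no reset: what is moved stays moved. The work goes in short steps, Python scripts to look and compute and a tool call to move; the robot and the scene stay as the last step left them, time stands still between calls to the robot, and variables do not carry over. Pictures are saved under pics/ and viewed, at most 10 in all, crops included, and the job is handed in when it is done.

Besides the shell and the picture viewer there is one more tool, called after "Call:" as name(argument=value, ...), one argument or row to a line, values as JSON. play_rows: Moves the arm, as the interface text tells. Scaled input: -1 to 1 covers 30 mm each way for a shift and 0.15 rad each way for a turn. Its arguments: {"type":"object","properties":{"commands":{"type":"string"},"grip":{"type":"number"}},"required":["commands"]}

```bash
ls; mkdir -p pics; python3 - <<'E'
from station import r,cams
import cv2,numpy as np
for n in("top","scene"):
    p,d=cams.capture(n); cv2.imwrite(f"pics/{n}0.png",p); np.save(f"pics/{n}0.npy",d)
    i=cams.camera_info(n); np.savez(f"pics/{n}_i.npz",**{k:np.array(i[k]) for k in("mtx","R","t")}); print(n,i)
s=r.sense();print(s)
E
```

```text
pics
top {'mtx': array([[575.91580044,   0.        , 315.64713372],
       [  0.        , 575.91580044, 237.25024203],
       [  0.        ,   0.        ,   1.        ]]), 'R': array([[ 0.01794546, -0.99978982,  0.00991307],
       [-0.99718425, -0.01861895, -0.07264225],
       [ 0.07281155, -0.00858156, -0.9973088 ]]), 't': array([0.06939642, 0.61488844, 1.10322929])}
scene {'mtx': array([[470.9015892 ,   0.        , 325.14533569],
       [  0.        , 470.9015892 , 239.43523172],
       [  0.        ,   0.        ,   1.        ]]), 'R': array([[ 0.44105985,  0.89746806, -0.00415796],
       [ 0.66333255, -0.32910786, -0.6720699 ],
       [-0.60452968,  0.29366494, -0.74047604]]), 't': array([-0.36678545, -0.33699245,  1.23738833])}
{'time_s': 0.1, 'joints': array([ 8.47194205e+01,  2.20872402e+01,  3.88053931e-01, -2.43395203e-02,
       -6.84101510e+01, -1.48158436e+01]), 'joint_velocities': array([-0.03979717, -0.06630247,  0.14926127,  0.10022456, -0.07946664,
       -0.02227395]), 'effort': array([-4.83803396e-04, -3.91688204e+01,  1.87934947e+01,  4.23187181e+00,
        1.34737426e-02, -7.30353872e-05]), 'tcp_pos': array([0.21456281, 0.58645501, 0.22156523]), 'ee_rot': array([[ 9.39061885e-01, -3.43747658e-01, -5.68948075e-04],
       [-3.43748113e-01, -9.39060041e-01, -1.86381091e-03],
       [ 1.06404232e-04,  1.94580861e-03, -9.99998101e-01]]), 'wrist_force': array([-0.94237448, -1.8116223 , -0.61049717]), 'moment': array([-0.00497931, -0.04548411,  0.0167375 ]), 'gripper_force': 0.0, 'gripper_width': 1.0009399419982348}
```

View pics/top0.png

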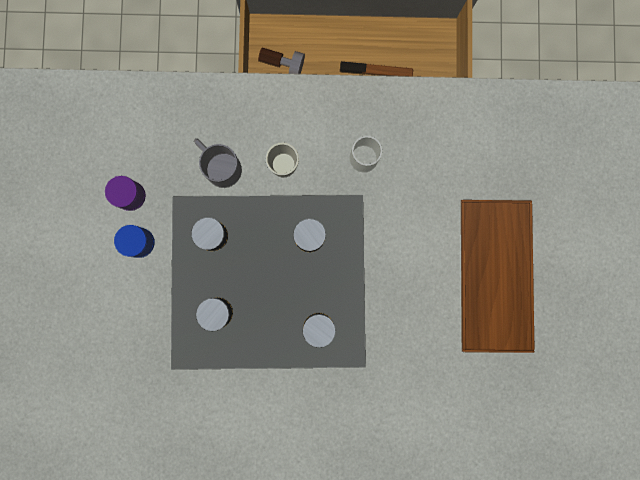

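View pics/scene0.png

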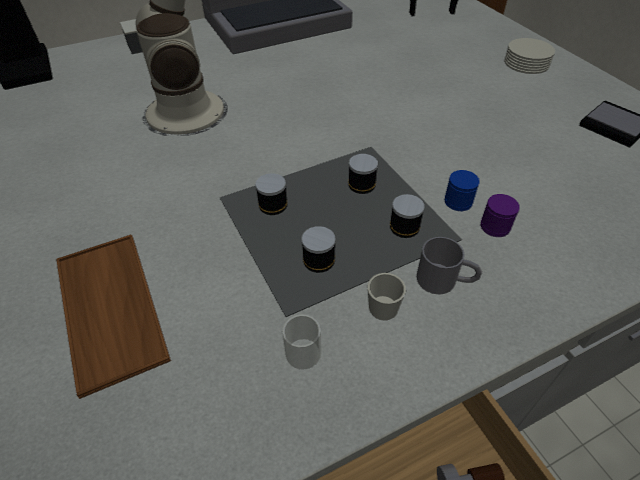

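The top view shows four grey lids on the mat at about (208,234), (310,235), (213,314) and (319,330). The tray is at about (497,276). The jug, cup and tube are along row 155, and the purple and blue look-alikes are at the left. Next I measure them.

```bash
cat > h.py <<'E'
import numpy as np,cv2
def world(d,i):
    v,u=np.mgrid[0:480,0:640]; K=i["mtx"]
    P=np.stack([(u-K[0,2])/K[0,0]*d,(v-K[1,2])/K[1,1]*d,d],-1)
    return (P-i["t"])@i["R"]
def pix2z(u,v,z,i):
    ray=i["R"].T@np.linalg.solve(i["mtx"],[u,v,1]); c=-i["R"].T@i["t"]
    return c+ray*(z-c[2])/ray[2]
def blobs(p,d,i,lo=.045,hi=.09):
    W=world(d,i); m=((W[...,2]>lo)&(W[...,2]<hi)&(d>0)).astype(np.uint8)
    n,l,s,c=cv2.connectedComponentsWithStats(m)
    out=[]
    for k in range(1,n):
        if s[k,4]<150: continue
        q=W[l==k]; z=np.median(q[:,2]); top=q[abs(q[:,2]-z)<.008]
        (x,y),rad=cv2.minEnclosingCircle(top[:,:2].astype(np.float32))
        out.append((c[k].round(1),top.mean(0).round(4),round(x,4),round(y,4),round(rad,4),p[l==k].mean(0).round()))
    return out
E
python3 - <<'E'
from h import *
i=dict(np.load("pics/top_i.npz")); p=cv2.imread("pics/top0.png"); d=np.load("pics/top0.npy")
for b in blobs(p,d,i): print(*b)
W=world(d,i); print("mat z",W[280,260],"counter",W[430,300],"tray floor",W[276,497])
hsv=cv2.cvtColor(p,cv2.COLOR_BGR2HSV)
m=((hsv[...,1]>100)&(hsv[...,0]<20)).astype(np.uint8); m[:150]=0
rc=cv2.minAreaRect(cv2.findNonZero(m)); print(rc)
B=np.array([pix2z(*q,.012,i) for q in cv2.boxPoints(rc)]); print(B.round(4),B.mean(0),[np.linalg.norm(B[k]-B[k-1]).round(4) for k in range(4)])
E
```

```text
[366.3 151.2] [ 0.7766 -0.0127  0.0684] 0.7764 -0.0129 0.0294 [137. 143. 141.]
[215.2 160.4] [0.755  0.2769 0.0687] 0.7564 0.2763 0.0497 [80. 78. 79.]
[281.7 156.9] [0.7622 0.1483 0.0588] 0.7597 0.1483 0.0323 [130. 142. 142.]
[121.4 191.7] [0.6906 0.4507 0.0621] 0.6906 0.4513 0.0308 [118.  47.  90.]
[207.8 233.6] [0.6135 0.2841 0.0661] 0.6139 0.2845 0.0304 [158. 152. 146.]
[309.  234.8] [0.615  0.0935 0.0661] 0.6151 0.0936 0.0302 [163. 157. 150.]
[130.6 240.6] [0.598  0.4293 0.0622] 0.5982 0.4304 0.0311 [149.  66.  36.]
[212.6 314.1] [0.4634 0.2704 0.0663] 0.4635 0.2708 0.0302 [160. 153. 147.]
[318.5 330.4] [0.4368 0.0725 0.0661] 0.4363 0.0722 0.0304 [165. 158. 151.]
mat z [0.52824341 0.18865312 0.00486502] counter [ 0.23866076  0.10413668 -0.00080749] tray floor [ 0.54456861 -0.28053087  0.00309973]
((370.0, 276.0), (152.0, 326.0), 90.0)
[[ 0.6841  0.2966  0.012 ]
 [ 0.6966 -0.3502  0.012 ]
 [ 0.3978 -0.3473  0.012 ]
 [ 0.3872  0.2872  0.012 ]] [ 0.54140602 -0.02840463  0.012     ] [np.float64(0.297), np.float64(0.6469), np.float64(0.2988), np.float64(0.6347)]
```

```bash
python3 - <<'E'
from h import *
i=dict(np.load("pics/top_i.npz")); p=cv2.imread("pics/top0.png"); d=np.load("pics/top0.npy")
hsv=cv2.cvtColor(p,cv2.COLOR_BGR2HSV)
m=((hsv[...,1]>100)&(hsv[...,0]<20)).astype(np.uint8); m[:150]=0; m[:,:430]=0
B=np.array([pix2z(*q,.012,i) for q in cv2.boxPoints(cv2.minAreaRect(cv2.findNonZero(m)))]); print(B.round(4),B.mean(0),[np.linalg.norm(B[k]-B[k-1]).round(4) for k in range(4)])
E
```

```text
[[ 0.6938 -0.2067  0.012 ]
 [ 0.6966 -0.3502  0.012 ]
 [ 0.3978 -0.3473  0.012 ]
 [ 0.3955 -0.2066  0.012 ]] [ 0.54590038 -0.27768985  0.012     ] [np.float64(0.2983), np.float64(0.1435), np.float64(0.2988), np.float64(0.1408)]
```

Call:
play_rows(
  commands="0.75 -0.96 -0.2 0 0 0.585;0.75 -0.96 -0.2 0 0 0.585;0.75 -0.96 -0.2 0 0 0.585;0.75 -0.96 -0.2 0 0 0.585;0.75 -0.96 -0.2 0 0 0;0.75 -0.96 -0.2 0 0 0;0.75 -0.96 -0.2 0 0 0;0.75 -0.96 -0.2 0 0 0;0.75 -0.96 -0.2 0 0 0;0.75 -0.96 -0.2 0 0 0;0.75 -0.96 -0.2 0 0 0;0 0 0 0 0 0;0 0 0 0 0 0;0 0 0 0 0 0",
  grip=87,
)

```text
time_s: 1.5
tcp_pos: [0.462, 0.2706, 0.1565]
ee_rot: [[1.0, 0.001, -0.0], [0.001, -1.0, 0.0], [-0.0, -0.0, -1.0]]
wrist_force: [-0.1, 0.3, -0.2]
gripper_width: 1.0
gripper_force: 0.0
```

Call:
play_rows(
  commands="0.05 0 -0.8 0 0 0;0 0 -0.8 0 0 0;0 0 -0.8 0 0 0;0 0 -0.8 0 0 0;0 0 -0.8 0 0 0;0 0 -0.5 0 0 0;0 0 0 0 0 0;0 0 0 0 0 0",
)

```text
time_s: 2.3
tcp_pos: [0.4637, 0.2712, 0.022]
ee_rot: [[1.0, 0.002, 0.001], [0.002, -1.0, 0.0], [0.001, -0.0, -1.0]]
wrist_force: [0.5, -0.2, 0.1]
gripper_width: 1.001
gripper_force: 0.0
```

Call:
play_rows(
  commands="0 0 0 0 0 0;0 0 0 0 0 0;0 0 0 0 0 0;0 0 0 0 0 0;0 0 0 0 0 0;0 0 0 0 0 0",
  grip=50,
)

```text
time_s: 2.9
tcp_pos: [0.4639, 0.2703, 0.022]
ee_rot: [[1.0, 0.0, 0.0], [0.0, -1.0, 0.0], [0.0, -0.0, -1.0]]
wrist_force: [-0.8, 0.1, 3.7]
gripper_width: 0.685
gripper_force: 30.0
```

Call:
play_rows(
  commands="0 0 0.2 0 0 0;0 0 0.4 0 0 0;0 0 0.7 0 0 0;0 0 0.7 0 0 0;0 0 0.7 0 0 0;0 0 0.4 0 0 0;0 0 0.2 0 0 0;0 0 0 0 0 0;0 0 0 0 0 0;0 0 0 0 0 0;0 0 0 0 0 0;0 0 0 0 0 0",
)

```text
time_s: 4.1
tcp_pos: [0.4636, 0.27, 0.1199]
ee_rot: [[1.0, 0.0, -0.001], [0.0, -1.0, -0.001], [-0.001, 0.001, -1.0]]
wrist_force: [0.1, 1.1, -1.8]
gripper_width: 0.682
gripper_force: 30.0
```

```bash
python3 -c "
from station import r,cams
for k in range(5):
    s=r.sense();print(s['wrist_force'],s['effort'][1:3],s['tcp_pos']);cams.capture('wrist')"
```

```text
[ 0.1442754   1.14865101 -1.80612431] [-34.00127649  15.96509099] [0.4635676  0.26995483 0.11993403]
[ 0.18404689  0.19642598 -0.23202541] [-33.96865726  15.96901774] [0.4636004  0.26999142 0.12004423]
[-1.32392038  0.28892708 -1.69122419] [-33.94839406  15.97563744] [0.46366633 0.27004864 0.12022502]
[ 0.12589393  0.30900475 -1.12526374] [-33.93794775  15.98276496] [0.46370313 0.27007566 0.12031203]
[ 0.3108881  -0.30482477 -0.28644296] [-33.93436074  15.98990321] [0.46371585 0.27010071 0.12039409]
```

The mean is about -1.0 N, so this tin is empty. I set it back where it stood.

Call:
play_rows(
  commands="0 0 -0.4 0 0 0;0 0 -0.8 0 0 0;0 0 -0.8 0 0 0;0 0 -0.6 0 0 0;0 0 -0.3 0 0 0;0 0 -0.2 0 0 0;0 0 -0.1 0 0 0;0 0 -0.1 0 0 0;0 0 0 0 0 0;0 0 0 0 0 0;0 0 0 0 0 0",
)

```text
time_s: 5.45
tcp_pos: [0.464, 0.2704, 0.022]
ee_rot: [[1.0, 0.0, 0.001], [0.0, -1.0, 0.001], [0.001, -0.001, -1.0]]
wrist_force: [0.2, 0.3, -1.1]
gripper_width: 0.685
gripper_force: 30.0
```

Call:
play_rows(
  commands="0 0 -0.03 0 0 0;0 0 0 0 0 0;0 0 0 0 0 0",
)

```text
time_s: 5.75
tcp_pos: [0.464, 0.2704, 0.0219]
ee_rot: [[1.0, 0.001, 0.001], [0.001, -1.0, 0.001], [0.001, -0.001, -1.0]]
wrist_force: [-2.6, -0.8, 7.0]
gripper_width: 0.683
gripper_force: 30.0
```

Call:
play_rows(
  commands="0 0 0 0 0 0;0 0 0 0 0 0;0 0 0 0 0 0;0 0 0 0 0 0;0 0 0 0 0 0",
  grip=87,
)

```text
time_s: 6.25
tcp_pos: [0.4637, 0.2701, 0.0205]
ee_rot: [[1.0, 0.0, -0.0], [0.0, -1.0, -0.0], [-0.0, 0.0, -1.0]]
wrist_force: [0.2, -0.1, -0.2]
gripper_width: 0.983
gripper_force: 0.0
```

Call:
play_rows(
  commands="0 0 0.5 0 0 0;0 0 1 0 0 0;0 0 1 0 0 0;0 0 1 0 0 0;0.5 0.05 0.5 0 0 0;1 0.09 0 0 0 0;1 0.09 0 0 0 0;1 0.09 0 0 0 0;1 0.1 0 0 0 0;0.5 0.05 0 0 0 0;0 0 0 0 0 0;0 0 -1 0 0 0;0 0 -1 0 0 0;0 0 -1 0 0 0;0 0 -0.6 0 0 0;0 0 -0.35 0 0 0;0 0 0 0 0 0;0 0 0 0 0 0",
)

```text
time_s: 8.05
tcp_pos: [0.6141, 0.2846, 0.0231]
ee_rot: [[1.0, 0.001, 0.001], [0.001, -1.0, 0.001], [0.001, -0.001, -1.0]]
wrist_force: [0.3, -0.4, 0.0]
gripper_width: 0.998
gripper_force: 0.0
```

Call:
play_rows(
  commands="0 0 0 0 0 0;0 0 0 0 0 0;0 0 0 0 0 0;0 0 0 0 0 0;0 0 0 0 0 0",
  grip=50,
)

```text
time_s: 8.55
tcp_pos: [0.6139, 0.2843, 0.0226]
ee_rot: [[1.0, 0.0, 0.0], [0.0, -1.0, 0.0], [0.0, -0.0, -1.0]]
wrist_force: [0.7, 0.1, 1.0]
gripper_width: 0.686
gripper_force: 30.0
```

Call:
play_rows(
  commands="0 0 0.2 0 0 0;0 0 0.4 0 0 0;0 0 0.7 0 0 0;0 0 0.7 0 0 0;0 0 0.7 0 0 0;0 0 0.4 0 0 0;0 0 0.2 0 0 0;0 0 0 0 0 0;0 0 0 0 0 0;0 0 0 0 0 0",
)

```text
time_s: 9.55
tcp_pos: [0.6131, 0.2838, 0.1197]
ee_rot: [[1.0, 0.0, -0.002], [0.0, -1.0, -0.001], [-0.002, 0.001, -1.0]]
wrist_force: [0.3, -0.1, -0.1]
gripper_width: 0.686
gripper_force: 30.0
```

```bash
cat > w.py <<'E'
from station import r,cams
import numpy as np
a=[]
for k in range(6):
    s=r.sense();a.append(np.r_[s['wrist_force'],s['effort'][1:3],s['tcp_pos']]);cams.capture('wrist')
print(np.mean(a,0).round(4),np.std(a,0)[:3].round(2))
E
python3 w.py
```

```text
[  0.269    0.1199  -1.0077 -46.3117  17.7386   0.6134   0.284    0.1201] [0.34 0.4  0.74]
```

This tin is also empty. I lower it back and release it, then go to tin 2 at (0.615, 0.0936).

Call:
play_rows(
  commands="0 0 -0.4 0 0 0;0 0 -0.8 0 0 0;0 0 -0.8 0 0 0;0 0 -0.6 0 0 0;0 0 -0.3 0 0 0;0 0 -0.2 0 0 0;0 0 -0.1 0 0 0;0 0 -0.1 0 0 0;0 0 -0.02 0 0 0;0 0 0 0 0 0;0 0 0 0 0 0",
)

```text
time_s: 10.95
tcp_pos: [0.6144, 0.2846, 0.0226]
ee_rot: [[1.0, 0.0, 0.002], [0.0, -1.0, 0.001], [0.002, -0.001, -1.0]]
wrist_force: [1.0, 0.4, 2.8]
gripper_width: 0.684
gripper_force: 30.0
```

Call:
play_rows(
  commands="0 0 0 0 0 0;0 0 0 0 0 0;0 0 0 0 0 0;0 0 0 0 0 0;0 0 0 0 0 0",
  grip=87,
)

```text
time_s: 11.45
tcp_pos: [0.6136, 0.2842, 0.0214]
ee_rot: [[1.0, 0.0, -0.0], [0.0, -1.0, -0.0], [-0.0, 0.0, -1.0]]
wrist_force: [-0.2, -0.5, 1.0]
gripper_width: 0.98
gripper_force: 0.0
```

Call:
play_rows(
  commands="0 0 0.5 0 0 0;0 0 1 0 0 0;0 0 1 0 0 0;0 0 1 0 0 0;0.05 -0.5 0.5 0 0 0;0 -1 0 0 0 0;0 -1 0 0 0 0;0 -1 0 0 0 0;0 -1 0 0 0 0;0 -1 0 0 0 0;0 -0.55 0 0 0 0;0 -0.3 0 0 0 0;0 0 -1 0 0 0;0 0 -1 0 0 0;0 0 -1 0 0 0;0 0 -0.6 0 0 0;0 0 -0.38 0 0 0;0 0 0 0 0 0;0 0 0 0 0 0",
)

```text
time_s: 13.35
tcp_pos: [0.616, 0.0942, 0.0229]
ee_rot: [[1.0, 0.001, 0.001], [0.001, -1.0, 0.0], [0.001, -0.0, -1.0]]
wrist_force: [0.0, 0.2, -0.1]
gripper_width: 1.002
gripper_force: 0.0
```

Call:
play_rows(
  commands="0 0 0 0 0 0;0 0 0 0 0 0;0 0 0 0 0 0;0 0 0 0 0 0;0 0 0 0 0 0",
  grip=50,
)

```text
time_s: 13.85
tcp_pos: [0.6154, 0.0934, 0.0227]
ee_rot: [[1.0, 0.0, 0.0], [0.0, -1.0, -0.0], [0.0, 0.0, -1.0]]
wrist_force: [-0.4, -0.8, 2.5]
gripper_width: 0.685
gripper_force: 30.0
```

Call:
play_rows(
  commands="0 0 0.2 0 0 0;0 0 0.4 0 0 0;0 0 0.7 0 0 0;0 0 0.7 0 0 0;0 0 0.7 0 0 0;0 0 0.4 0 0 0;0 0 0.2 0 0 0;0 0 0 0 0 0;0 0 0 0 0 0;0 0 0 0 0 0",
)

```text
time_s: 14.85
tcp_pos: [0.6144, 0.0935, 0.1198]
ee_rot: [[1.0, -0.0, -0.003], [-0.0, -1.0, -0.001], [-0.003, 0.001, -1.0]]
wrist_force: [-0.5, -0.2, -3.9]
gripper_width: 0.68
gripper_force: 30.0
```

```bash
python3 w.py
```

```text
[-9.41000e-02 -9.60000e-03 -3.86740e+00 -4.33349e+01  1.80154e+01
  6.14800e-01  9.36000e-02  1.20200e-01] [0.6  0.23 0.24]
```

This one reads -3.9 N, so it is full. I carry it to the far tray slot at (0.632, -0.278).

Call:
play_rows(
  commands="0.05 -0.3 0 0 0 0;0.05 -0.6 0 0 0 0;0.05 -0.9 0 0 0 0;0.05 -1 0 0 0 0;0.05 -1 0 0 0 0;0.05 -1 0 0 0 0;0.05 -1 0 0 0 0;0.05 -1 0 0 0 0;0.05 -1 0 0 0 0;0.05 -1 0 0 0 0;0.05 -1 0 0 0 0;0.02 -1 0 0 0 0;0 -0.8 0 0 0 0;0 -0.5 0 0 0 0;0 -0.29 0 0 0 0;0 0 0 0 0 0;0 0 0 0 0 0;0 0 0 0 0 0",
)

```text
time_s: 16.95
tcp_pos: [0.6325, -0.2769, 0.1213]
ee_rot: [[1.0, 0.002, -0.0], [0.002, -1.0, 0.0], [-0.0, -0.0, -1.0]]
wrist_force: [-0.5, -0.6, -4.0]
gripper_width: 0.677
gripper_force: 30.0
```

Call:
play_rows(
  commands="0 0 -0.4 0 0 0;0 0 -0.8 0 0 0;0 0 -0.8 0 0 0;0 0 -0.5 0 0 0;0 0 -0.3 0 0 0;0 0 -0.2 0 0 0;0 0 -0.1 0 0 0;0 0 0 0 0 0;0 0 0 0 0 0;0 0 0 0 0 0",
)

```text
time_s: 17.95
tcp_pos: [0.6329, -0.2782, 0.0291]
ee_rot: [[1.0, 0.0, 0.002], [0.0, -1.0, -0.0], [0.002, 0.0, -1.0]]
wrist_force: [0.6, 0.3, -3.5]
gripper_width: 0.681
gripper_force: 30.0
```

Call:
play_rows(
  commands="0 0 -0.07 0 0 0;0 0 -0.07 0 0 0;0 0 0 0 0 0;0 0 0 0 0 0",
)

```text
time_s: 18.35
tcp_pos: [0.6322, -0.2779, 0.0238]
ee_rot: [[1.0, 0.0, -0.0], [0.0, -1.0, 0.0], [-0.0, -0.0, -1.0]]
wrist_force: [-0.1, -0.5, -3.8]
gripper_width: 0.681
gripper_force: 30.0
```

Call:
play_rows(
  commands="0 0 -0.03 0 0 0;0 0 0 0 0 0;0 0 0 0 0 0",
)

```text
time_s: 18.65
tcp_pos: [0.6323, -0.278, 0.0237]
ee_rot: [[1.0, 0.0, 0.0], [0.0, -1.0, -0.0], [0.0, 0.0, -1.0]]
wrist_force: [-2.2, 1.2, 0.9]
gripper_width: 0.68
gripper_force: 30.0
```

The tin is touching the tray floor. I release it and go on to tin 4.

Call:
play_rows(
  commands="0 0 0 0 0 0;0 0 0 0 0 0;0 0 0 0 0 0;0 0 0 0 0 0;0 0 0 0 0 0;0 0 0.5 0 0 0;0 0 1 0 0 0;0 0 1 0 0 0;0 0 1 0 0 0",
  grip=87,
)

```text
time_s: 19.55
tcp_pos: [0.6325, -0.2782, 0.1305]
ee_rot: [[1.0, 0.0, 0.001], [0.0, -1.0, -0.001], [0.001, 0.001, -1.0]]
wrist_force: [1.1, -0.7, 0.2]
gripper_width: 0.999
gripper_force: 0.0
```

Call:
play_rows(
  commands="-0.5 0.9 0 0 0 0;-0.55 1 0 0 0 0;-0.55 1 0 0 0 0;-0.55 1 0 0 0 0;-0.55 1 0 0 0 0;-0.55 1 0 0 0 0;-0.55 1 0 0 0 0;-0.55 1 0 0 0 0;-0.55 1 0 0 0 0;-0.55 1 0 0 0 0;-0.55 1 0 0 0 0;-0.55 0.8 0 0 0 0;0 0 0 0 0 0;0 0 0 0 0 0;0 0 0 0 0 0",
)

```text
time_s: 21.05
tcp_pos: [0.4365, 0.0728, 0.1287]
ee_rot: [[1.0, -0.0, 0.001], [-0.0, -1.0, 0.0], [0.001, -0.0, -1.0]]
wrist_force: [-0.3, -0.4, -0.4]
gripper_width: 1.0
gripper_force: 0.0
```

Down 0.1065 m, which is 3.55 units.

Call:
play_rows(
  commands="0 0 -0.6 0 0 0;0 0 -1 0 0 0;0 0 -1 0 0 0;0 0 -0.6 0 0 0;0 0 -0.35 0 0 0;0 0 0 0 0 0;0 0 0 0 0 0",
)

```text
time_s: 21.75
tcp_pos: [0.4367, 0.073, 0.022]
ee_rot: [[1.0, -0.0, 0.001], [-0.0, -1.0, 0.0], [0.001, -0.0, -1.0]]
wrist_force: [0.1, 0.3, -0.1]
gripper_width: 1.0
gripper_force: 0.0
```

Call:
play_rows(
  commands="0 0 0 0 0 0;0 0 0 0 0 0;0 0 0 0 0 0;0 0 0 0 0 0;0 0 0 0 0 0",
  grip=50,
)

```text
time_s: 22.25
tcp_pos: [0.4358, 0.0728, 0.0219]
ee_rot: [[1.0, 0.001, -0.0], [0.001, -1.0, -0.0], [-0.0, 0.0, -1.0]]
wrist_force: [-0.2, -1.6, 4.2]
gripper_width: 0.694
gripper_force: 30.0
```

Call:
play_rows(
  commands="0 0 0.2 0 0 0;0 0 0.4 0 0 0;0 0 0.7 0 0 0;0 0 0.7 0 0 0;0 0 0.7 0 0 0;0 0 0.4 0 0 0;0 0 0.2 0 0 0;0 0 0 0 0 0;0 0 0 0 0 0;0 0 0 0 0 0",
)

```text
time_s: 23.25
tcp_pos: [0.4351, 0.0727, 0.1195]
ee_rot: [[1.0, -0.0, -0.002], [-0.0, -1.0, -0.001], [-0.002, 0.001, -1.0]]
wrist_force: [-0.2, 0.2, -4.1]
gripper_width: 0.693
gripper_force: 30.0
```

```bash
python3 w.py
```

```text
[  0.155   -0.0883  -4.5574 -26.7264  16.1124   0.4354   0.0728   0.1198] [0.43 0.52 0.35]
```

Tin 4 reads -4.6 N, so it is full too. It goes to the middle slot at (0.544, -0.278).

Call:
play_rows(
  commands="0.1 -0.3 0 0 0 0;0.2 -0.6 0 0 0 0;0.3 -0.9 0 0 0 0;0.3 -1 0 0 0 0;0.3 -1 0 0 0 0;0.3 -1 0 0 0 0;0.3 -1 0 0 0 0;0.3 -1 0 0 0 0;0.3 -1 0 0 0 0;0.3 -1 0 0 0 0;0.3 -1 0 0 0 0;0.3 -0.9 0 0 0 0;0.2 -0.6 0 0 0 0;0.1 -0.3 0 0 0 0;0.02 -0.1 0 0 0 0;0 0 0 0 0 0;0 0 0 0 0 0;0 0 0 0 0 0",
)

```text
time_s: 25.35
tcp_pos: [0.5443, -0.2771, 0.1207]
ee_rot: [[1.0, 0.001, -0.0], [0.001, -1.0, 0.0], [-0.0, -0.0, -1.0]]
wrist_force: [-0.3, 0.7, -3.8]
gripper_width: 0.689
gripper_force: 30.0
```

Call:
play_rows(
  commands="0 0 -0.4 0 0 0;0 0 -0.8 0 0 0;0 0 -0.8 0 0 0;0 0 -0.5 0 0 0;0 0 -0.3 0 0 0;0 0 -0.2 0 0 0;0 0 -0.1 0 0 0;0 0 -0.07 0 0 0;0 0 0 0 0 0;0 0 0 0 0 0;0 0 0 0 0 0",
)

```text
time_s: 26.45
tcp_pos: [0.5448, -0.2781, 0.026]
ee_rot: [[1.0, 0.0, 0.001], [0.0, -1.0, -0.0], [0.001, 0.0, -1.0]]
wrist_force: [-0.6, 0.2, -3.9]
gripper_width: 0.693
gripper_force: 30.0
```

Contact should come at about 0.0229.

Call:
play_rows(
  commands="0 0 -0.05 0 0 0;0 0 -0.05 0 0 0;0 0 0 0 0 0;0 0 0 0 0 0;0 0 0 0 0 0",
)

```text
time_s: 26.95
tcp_pos: [0.5446, -0.278, 0.023]
ee_rot: [[1.0, 0.0, 0.001], [0.0, -1.0, -0.0], [0.001, 0.0, -1.0]]
wrist_force: [-1.5, 1.6, 0.9]
gripper_width: 0.689
gripper_force: 30.0
```

It is in contact. I release, lift, and move back out of the view for a check.

Call:
play_rows(
  commands="0 0 0 0 0 0;0 0 0 0 0 0;0 0 0 0 0 0;0 0 0 0 0 0;0 0 0 0 0 0;0 0 0.5 0 0 0;0 0 1 0 0 0;0 0 1 0 0 0;0 0 1 0 0 0;0 0 1 0 0 0;-0.5 -0.5 0.5 0 0 0;-0.5 -1 0 0 0 0;-0.5 -1 0 0 0 0;-0.5 -1 0 0 0 0;-0.5 -1 0 0 0 0;-0.5 -1 0 0 0 0;-0.5 -1 0 0 0 0;-0.5 -1 0 0 0 0;-0.5 -1 0 0 0 0;0 0 0 0 0 0",
  grip=87,
)

```text
time_s: 28.95
tcp_pos: [0.4073, -0.536, 0.1718]
ee_rot: [[1.0, -0.004, -0.001], [-0.004, -1.0, -0.0], [-0.001, 0.0, -1.0]]
wrist_force: [0.8, 0.2, -0.1]
gripper_width: 1.0
gripper_force: 0.0
```

```bash
python3 - <<'E'
from station import r,cams
from h import *
p,d=cams.capture("top"); cv2.imwrite("pics/top1.png",p)
for b in blobs(p,d,cams.camera_info("top")): print(*b)
print(r.sense()["time_s"])
E
```

```text
[366.4 151. ] [ 0.7768 -0.013   0.0681] 0.7768 -0.0126 0.0294 [137. 143. 141.]
[215.2 160.3] [0.756  0.276  0.0679] 0.7577 0.2764 0.05 [80. 78. 79.]
[281.6 157.1] [0.7622 0.1482 0.0586] 0.7601 0.1482 0.0323 [131. 143. 143.]
[121.4 191.7] [0.6905 0.4506 0.0621] 0.691 0.4518 0.0308 [118.  47.  90.]
[504.4 229.7] [ 0.6318 -0.276   0.0667] 0.6322 -0.2762 0.0308 [153. 147. 142.]
[207.5 233.4] [0.614  0.2845 0.0661] 0.614 0.2849 0.0305 [159. 153. 146.]
[130.6 240.6] [0.598  0.4293 0.0622] 0.5987 0.4299 0.0309 [149.  66.  36.]
[504.6 275.6] [ 0.5451 -0.276   0.0667] 0.545 -0.2768 0.0308 [152. 147. 142.]
[212.7 314.1] [0.4634 0.2704 0.066 ] 0.4638 0.2711 0.0306 [159. 153. 147.]
29.0
```

View pics/top1.png

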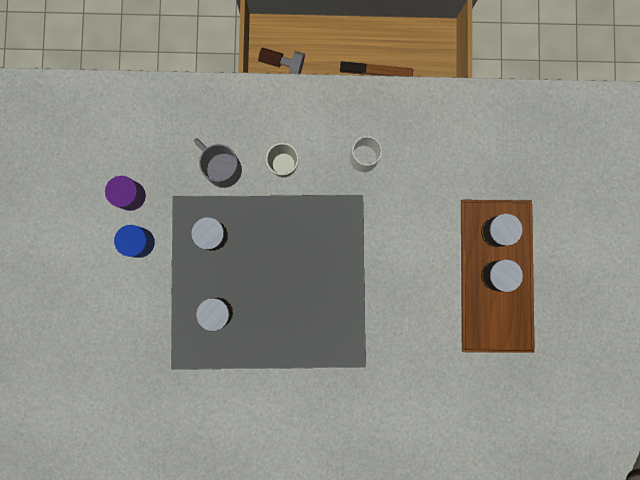

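The top view shows both full tins upright in the tray at (504,230) and (505,276), with lids at 0.067 m. Both empties are back in place at (208,233) and (213,314), and the bystanders have not moved. I hand the job in.

```bash
python3 -c "
from station import r
print(r.finish_job())"
```

```text
the job is handed in; nothing more can be done
None
```

The job is handed in at 29 s of the 64 s allowed: the two full tins stand upright side by side in the tray, the two empty ones are back within about 1 mm of where they stood, and the cup, tube, jug and look-alikes were not touched.

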